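# Hold the scraper home in the sprung clamping block

### The arm

A 6-joint arm with a two-finger parallel gripper is mounted at the origin on the work surface. World frame = base frame: x ahead of the robot, y to its left, z up, the work surface at z = 0. Lengths are in m, angles in rad, forces in N, time in s.
With the tool pointing down it reaches from about 0.35 to 0.975 m from the base axis. Payload 4.9 kg.
Tool frame: the origin (TCP) lies between the finger pads; the fingertips stand 17 mm ahead of it and the grasp point (between the pads) lies 2 mm behind it (manip.nose_length is the distance from the TCP to the fingertips, in m); z points along the fingers, y is the line along which they close (so a half turn about z gives the same grasp; the last joint's range is limited). The gripper opens to 85 mm and grips with 20 to 120 N. Pads are 22 mm wide; open, the fingers measure 114 mm over their backs; the gripper's body (76 mm by 85 mm) begins 54 mm behind the grasp point. The pads swing forward as they close: fully open they stand 13 mm farther back than shut.
Start: joints at [-1.256, 0.053, 1.613, -0, 1.476, -0.119], TCP at [0.263, -0.567, 0.248] pointing down, gripper open.
Joint ranges: [-3.01, 3.01], [-1.01, 2.22], [0.06, 2.58], [-1.02, 4.17], [0.09, 2.62], [-3.14, 3.14]. Speed limits (rad/s): [2.57, 2.57, 3.14, 3.14, 3.14, 3.14].

### API

Orientations are given as a unit quaternion [w, x, y, z].
In Python, from plant import manip gives the robot as it stands. The module is installed in compiled form; this text tells all that it offers.
- The arm moves only by the tool apply_moves, never from a script. Its argument "moves" is a list of rows, each a list of 3 entries, a list of its own where there are three numbers: the turn, a rotation vector about the tool's x, y, z in rad, then the shift along the tool's x, y, z in cm, then the closure, from -1 (fully open) to 1 (shut), so that 0 is half open. A call has 1 to 20 rows; each row is the pose to reach, as a shift and turn from the pose commanded when the call began, along the tool's axes at that moment; what a row does not reach only later rows make up. A row lasts 1/10 s, in which the tool goes at most 50 mm and 8.59 degrees, less where a joint would pass 70% of its speed; a pose out of reach is approached as far as the arm can. A call with a gripper value outside its range is refused whole. The fingers move at their own pace and stop on an object; the grip force is fixed at half the most. Time passes only in rows, so rows that repeat a pose let the fingers close. It gives the time, the measured TCP pose, the force, the opening and the grip force at its end, in the units of the state.
- manip.state(): the state, without advancing time (a new reading comes with each control period).
- manip.grab_frame(name): name is "scene" or "top" or "wrist"; returns a dict with "image" (400x640x3 uint8, red, green, blue), "K" (3x3 intrinsics, pixels), "rvec" (rotation vector, rad) and "tvec" (3), from world to camera coordinates, as OpenCV has them. Camera axes: x right, y down, z forward; pixel columns grow to the right and rows downward; lengths in m; the calibration is good to about 2 mm. A picture is of the moment at which its call begins. There is no depth.
- manip.job_done(): hands the job in; it is judged then, once.
Trained networks look in a picture, given as the dict that the camera call returned (one of the last four; its "shot" number tells which), for a name from the list of things; names that differ only in an ending like _2 or _b are one class to them, and where a whole thing is asked for, a point or a joint stands for the part that bears it (a point fixed in the world has none). Each returns a list of dicts, best first, with "score" (0 to 1); they miss things now and then, are a little off and sometimes report something else, mostly with a low value. They report only what shows in the picture. A call takes as long as a camera call.
- manip.look_for(picture, label): "location" ([x, y, z] in m, in the coordinates of the camera as it stood for that picture, good to about 4 mm: the middle of the surface that is visible of it).
- manip.silhouettes(picture, label): "pixels" (400x640 bool, what is visible of it).
- manip.spot_point(picture, label): "location" ([x, y, z] in m, in the coordinates of the camera as it stood for that picture, good to about 4 mm: a listed point, or the origin of a listed thing).
The state is a dict: "time": time; "joint_pos": joint angles; "joint_vel": joint speeds; "joint_efforts": joint torques, N m; "tool_pos": TCP position; "tool_rot": TCP orientation; "contact_force": force on the tool from outside, world axes, zero at the start; "ft_torque": the same for the moment, N m; "gripper_width": opening from 0.0 (shut) to 1.0 (fully open); "grasp_force": force on a finger pad.
Only numpy, scipy, OpenCV 4.12 (cv2) and the standard library are available. Lean on these libraries where they do the work, as an engineer would, in place of code of your own. Each camera call takes 0.05 s, during which the arm holds its last target. There are 200 camera calls.

### The job

Take the green-handled scraper out of the wooden rack and slide its blade edgewise down into the slot of the blue clamping block, then press it down against the sprung plunger until its metal shoulder sits firmly and squarely on top of the block. Keep pressing: finish while still holding it fully home, as the spring pushes it out again if you let go and I still have to tighten the clamp screw. Leave the orange scraper, the tub and the thread spool alone.

Things in the scene. Friction and masses are not known exactly. Their poses are not given: they have to be found in the camera images.
- scraper: Scraper with GREEN handle, upright, blade down, in either rack slot; 145 mm tall, 80-170 g. Origin: centre of the blade's lower edge; z up, x across the blade's thickness, y along its width. Blade 4 (x) x 50 (y) x 50 mm (z), lowest 6 mm slimmer (3 x 42 mm). Flat aluminium shoulder 26 x 72 mm at z = 50-60 mm. Handle a bar 22 (x) x 28 mm (y) at z = 60-145 mm. A half turn about z makes no difference.
- scraper_shoulder (a point): Centre of the underside of the green scraper's shoulder, 50 mm above the blade's lower edge; axes as the scraper's.
- scraper_grip (a point): Middle of the green handle, 115 mm above the blade's lower edge (30 mm below the handle's top): a good place to grasp, across x (22 mm).
- rack: Fixed wooden rack 62 x 200 x 70 mm (x, y, z); origin centre of its underside, z up. Two vertical slots 9 (x) x 56 mm (y) at y = +50 and -50 mm; in each a scraper hangs on its shoulder, blade width along the rack's y, blade edge 20 mm above the table. Rack and block stand left and right of the middle, either way.
- block: Fixed blue clamping block 64 x 104 x 70 mm (x, y, z) on a dark base plate 90 x 150 x 6 mm; origin centre of its underside, z up. One vertical slot in the middle of its top, 8 (x) x 56 mm (y), its mouth widened to 16 mm (x) by sloping steel lead-ins 8 mm deep. A clamp screw sticks out at +x to 54 mm from the centre, 25 mm below the top. The scraper may go in either way round.
- slot_mouth (a point): Centre of the slot's mouth, in the plane of the block's top face, 70 mm above the table; axes as the block's.
- plunger (a joint): Travel (m) of the brass sprung plunger inside the slot: 0 at rest (its top 30 mm below the mouth), growing as it is pushed down. Resists with 3 N at first plus 0.3 N per mm: 9 N at 0.020, where the scraper's shoulder meets the block's top (hard stop). Pushes the scraper back up when released. A red flag on the block's +x side moves with it.
- other_scraper: Bystander: a scraper with an ORANGE handle in the other rack slot, same size but a blade only 30 mm wide; same axes and origin. Not to be moved.
- tub: Bystander: round orange lidded tub, 100 mm across, 58 mm tall, loose; origin centre of its underside.
- spool: Bystander: green thread spool with black ends standing upright, 28 mm across, 44 mm tall, loose; origin centre of its underside.

How it is judged:
By the outcome, as a careful person would: the job done as asked, in the order asked, and still so for the second after the job is handed in, while the arm keeps its last pose, push and grip.
It also fails if it takes over 54 s, if anything falls off the work surface, if the arm or the gripper's body presses on something with over 40 N, if the wrist force passes 120 N, or if a joint passes its speed limit or range.

## Working session

There is one attempt and no reset: what is moved stays moved. The work goes in short steps, Python scripts to look and compute and a tool call to move; the robot and the scene stay as the last step left them, time stands still between calls to the robot, and variables do not carry over. Pictures are saved under pics/ and viewed, at most 10 in all, crops included, and the job is handed in when it is done.

Besides the shell and the picture viewer there is one more tool, called after "Request:" in YAML: its name, and indented under it one key for each argument. apply_moves: Moves the arm, as the interface text tells. Its arguments: {"type":"object","properties":{"moves":{"type":"array"}},"required":["moves"]}

```bash
mkdir -p pics
cat > h.py <<'E'
import numpy as np, cv2
from scipy.spatial.transform import Rotation as R
from plant import manip
def w(p,l):  # camera->world
    return cv2.Rodrigues(np.array(p["rvec"],float))[0].T@(np.array(l,float).ravel()-np.array(p["tvec"],float).ravel())
def proj(p,P): return cv2.projectPoints(np.array(P,float).reshape(-1,3),np.array(p["rvec"],float),np.array(p["tvec"],float),np.array(p["K"],float),None)[0].reshape(-1,2)
def ray(p,uv,z):
    Rm=cv2.Rodrigues(np.array(p["rvec"],float))[0]; c=-Rm.T@np.array(p["tvec"],float).ravel()
    d=Rm.T@np.linalg.inv(p["K"])@np.array([uv[0],uv[1],1.]); return c+d*(z-c[2])/d[2]
def save(p,n): cv2.imwrite("pics/"+n,p["image"][:,:,::-1])
E
python3 - <<'E'
from h import *
np.set_printoptions(precision=4,suppress=True)
print(manip.state(), manip.nose_length)
for c in ("top","scene"):
    p=manip.grab_frame(c); save(p,c+"0.png")
    for l in ("scraper","scraper_shoulder","scraper_grip","rack","block","slot_mouth","other_scraper","tub","spool"):
        r=manip.spot_point(p,l)
        print(c,l,[(w(p,x["location"]),round(x["score"],2)) for x in r[:2]])
E
```

```text
{'time': 0.0, 'joint_pos': array([-1.256 ,  0.0534,  1.6143,  0.    ,  1.476 , -0.1189]), 'joint_vel': array([ 0.0009, -0.0014,  0.0011,  0.0009, -0.0026, -0.0017]), 'joint_efforts': array([  0.0014, -39.3689, -37.0171,   0.    ,   0.0072,  -0.    ]), 'tool_pos': array([ 0.2625, -0.5665,  0.2471]), 'tool_rot': array([-0.001 ,  0.9766,  0.2152, -0.0001]), 'contact_force': array([ 0.8322, -0.3666,  0.624 ]), 'ft_torque': array([ 0.0027,  0.002 , -0.0107]), 'grasp_force': 0.0, 'gripper_width': 1.0003587299034093} 0.017
top scraper [(array([0.5109, 0.2598, 0.0189]), 0.68)]
top scraper_shoulder [(array([0.5089, 0.2592, 0.0707]), 0.68), (array([ 0.491 , -0.2073, -0.0004]), 0.59)]
top scraper_grip [(array([0.5085, 0.2646, 0.1373]), 0.7)]
top rack []
top block [(array([ 0.4934, -0.2065, -0.0008]), 0.83)]
top slot_mouth [(array([ 0.4922, -0.2028,  0.0741]), 0.95)]
top other_scraper [(array([0.503 , 0.1601, 0.0197]), 0.86), (array([ 0.6723,  0.005 , -0.0028]), 0.57)]
top tub [(array([ 0.6703,  0.0069, -0.0011]), 0.56)]
top spool [(array([0.3956, 0.0081, 0.0028]), 0.58)]
scene scraper [(array([0.5142, 0.2585, 0.019 ]), 0.74)]
scene scraper_shoulder [(array([0.5134, 0.2581, 0.0705]), 0.92)]
scene scraper_grip [(array([0.5113, 0.2567, 0.1328]), 0.61)]
scene rack [(array([ 0.5095,  0.2148, -0.0024]), 0.83)]
scene block [(array([ 0.4892, -0.2051, -0.0036]), 0.9), (array([ 0.5063,  0.2149, -0.0017]), 0.28)]
scene slot_mouth [(array([ 0.4931, -0.2058,  0.0682]), 0.56)]
scene other_scraper [(array([0.5083, 0.1604, 0.0166]), 0.66)]
scene tub [(array([ 0.6696,  0.01  , -0.0035]), 0.86)]
scene spool [(array([0.3902, 0.0052, 0.    ]), 0.76), (array([ 0.4913, -0.2056, -0.0025]), 0.56)]
```

View pics/top0.png

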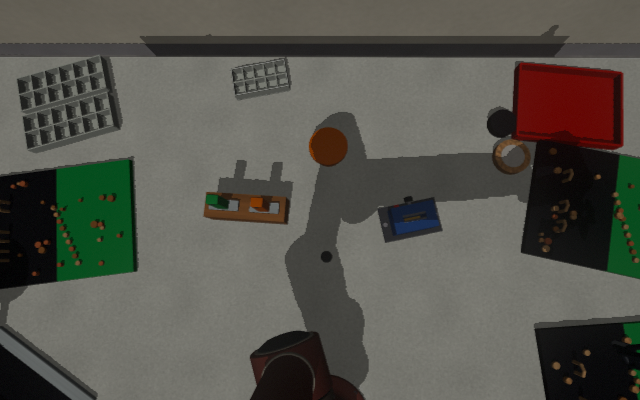

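View pics/scene0.png

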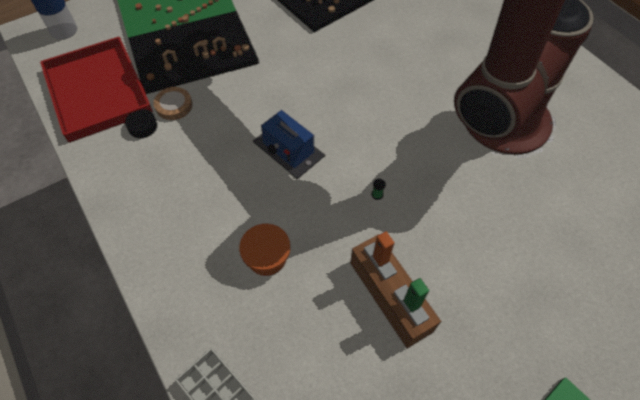

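The top view shows the rack at about (247,207) with the green scraper at its left end (+y), the block at (412,217) turned about 10°, the tub at (328,147) and the spool at (326,257). The scene view agrees. I'll go over the block first and look from near.

```bash
cat >> h.py <<'E'
def down(yaw): # tool x at world yaw (deg), z down
    c,s=np.cos(np.radians(yaw)),np.sin(np.radians(yaw)); return R.from_matrix(np.array([[c,s,0],[s,-c,0],[0,0,-1.]]))
def cur():
    s=manip.state(); q=s["tool_rot"]; return np.array(s["tool_pos"]),R.from_quat([q[1],q[2],q[3],q[0]])
def go(pos,rot,p0=None,r0=None):
    p,r=cur() if p0 is None else (p0,r0)
    return "turn",(r.inv()*rot).as_rotvec().round(4),"cm",(r.inv().apply(np.array(pos)-p)*100).round(2)
E
python3 - <<'E'
from h import *
print(go([0.43,-0.205,0.32],down(100)))
E
```

```text
('turn', array([ 0.    ,  0.    , -1.3116]), 'cm', array([ 30.4 , -25.82,  -7.17]))
```

Request:
apply_moves:
  moves:
    - [[0,0,-1.31],[30.4,-25.8,-7.2],-1]
    - [[0,0,-1.31],[30.4,-25.8,-7.2],-1]
    - [[0,0,-1.31],[30.4,-25.8,-7.2],-1]
    - [[0,0,-1.31],[30.4,-25.8,-7.2],-1]
    - [[0,0,-1.31],[30.4,-25.8,-7.2],-1]
    - [[0,0,-1.31],[30.4,-25.8,-7.2],-1]
    - [[0,0,-1.31],[30.4,-25.8,-7.2],-1]
    - [[0,0,-1.31],[30.4,-25.8,-7.2],-1]
    - [[0,0,-1.31],[30.4,-25.8,-7.2],-1]
    - [[0,0,-1.31],[30.4,-25.8,-7.2],-1]
    - [[0,0,-1.31],[30.4,-25.8,-7.2],-1]

```text
time: 2.1
tool_pos: [0.4299, -0.2054, 0.3201]
tool_rot: [-0.0, 0.644, 0.765, -0.0]
contact_force: [0.3, -0.5, -0.3]
gripper_width: 1.002
grasp_force: 0.0
```

Run:
```python
from h import *
np.set_printoptions(precision=4,suppress=True)
p=manip.grab_frame("wrist"); save(p,"w1.png")
print(manip.state()["tool_pos"],"cam",w(p,[0,0,0]),"axis",w(p,[0,0,1])-w(p,[0,0,0]),p["K"][0][0])
for l in("block","slot_mouth"): print(l,[(w(p,x["location"]),x["score"]) for x in manip.spot_point(p,l)[:2]])
```

```text
[ 0.4297 -0.2058  0.32  ] cam [ 0.417  -0.1346  0.4464] axis [ 0.0475 -0.2807 -0.9586] 334.4010436169136
block [(array([ 0.4874, -0.2086, -0.002 ]), 0.83)]
slot_mouth [(array([ 0.4905, -0.2079,  0.0729]), 0.81)]
```

View pics/w1.png

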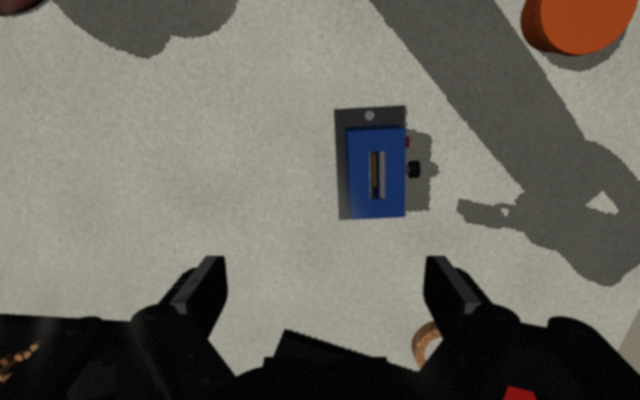

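The wrist view shows the block with its slot at about (377,175), almost upright in the picture, and the screw on the right at (413,169), which is world +x. Next I fit the block's pose to the blue mask.

```bash
cat >> h.py <<'E'
from scipy.optimize import minimize
def box(x,y,yaw,sx,sy,z0,z1,cx=0,cy=0):
    c,s=np.cos(yaw),np.sin(yaw); P=[]
    for i in(-1,1):
        for j in(-1,1):
            for z in(z0,z1):
                a,b=cx+i*sx/2,cy+j*sy/2; P.append([x+c*a-s*b,y+s*a+c*b,z])
    return np.array(P)
def hullmask(p,boxes,S=8):
    m=np.zeros((400,640),np.uint8)
    for P in boxes:
        h=cv2.convexHull(proj(p,P).astype(np.float32)).reshape(-1,2)
        cv2.fillConvexPoly(m,np.round(h*16).astype(np.int32),255,cv2.LINE_AA,4)
    return m/255.
def fit(p,mask,model,x0):
    w_=cv2.GaussianBlur(mask.astype(float),(0,0),1.5)
    f=lambda v:((cv2.GaussianBlur(hullmask(p,model(*(v*sc))),(0,0),1.5)-w_)**2).sum()
    sc=np.array([.001,.001,.01]); v0=np.array(x0)/sc
    r=minimize(f,v0,method="Nelder-Mead",options=dict(initial_simplex=np.vstack([v0]+[v0+d for d in np.diag([8,8,8.])]),xatol=.02))
    return r.x*sc,r.fun
def fill(m):
    m=cv2.morphologyEx(m.astype(np.uint8),cv2.MORPH_OPEN,np.ones((3,3)))
    n,l,st,_=cv2.connectedComponentsWithStats(m); k=1+np.argmax(st[1:,4]); m=(l==k).astype(np.uint8)
    c=cv2.findContours(m,cv2.RETR_EXTERNAL,cv2.CHAIN_APPROX_NONE)[0]; cv2.drawContours(m,c,-1,1,-1); return m
def block_fit(p,x0):
    s=manip.silhouettes(p,"block")[0]["pixels"]; s=cv2.dilate(s.astype(np.uint8),np.ones((15,15)))
    h=cv2.cvtColor(p["image"],cv2.COLOR_RGB2HSV); m=(h[...,0]>100)&(h[...,0]<130)&(h[...,1]>120)&(h[...,2]>35)&(s>0)
    return fit(p,fill(m),lambda x,y,a:[box(x,y,a,.064,.104,.006,.070)],x0),m
E
python3 - <<'E'
from h import *
for c in("wrist","top","scene"):
    p=manip.grab_frame(c)
    try:(v,e),m=block_fit(p,[.491,-.206,.18]); print(c,v,np.degrees(v[2]),e,m.sum())
    except Exception as ex: print(c,ex)
    if c=="wrist":
        im=p["image"].copy()
        for u in proj(p,box(*v,.064,.104,.006,.07)): cv2.circle(im,tuple(int(t) for t in u.round()),2,(255,255,0),-1)
        for u in proj(p,box(*v,.008,.056,.07,.07)): cv2.circle(im,tuple(int(t) for t in u.round()),1,(0,255,0),-1)
        cv2.imwrite("pics/w1b.png",cv2.resize(im[90:240,300:460,::-1],None,fx=4,fy=4))
s=manip.state();print(s["tool_pos"])
print(go([0.45,0.26,0.34],down(87)))
E
```

```text
wrist [ 0.49009103 -0.206517    0.24815793] 14.218402302259788 163.75022039407725 4414
top [ 0.49311887 -0.20893384  0.25879791] 14.828028041787954 65.72723921237565 1012
scene [ 0.48985807 -0.20638841  0.08645275] 4.953377442086972 327.63547999982535 1419
[ 0.42991619 -0.20559946  0.32018088]
('turn', array([-2.000e-04, -2.000e-04,  2.243e-01]), 'cm', array([45.53,  9.94, -1.97]))
```

View pics/w1b.png

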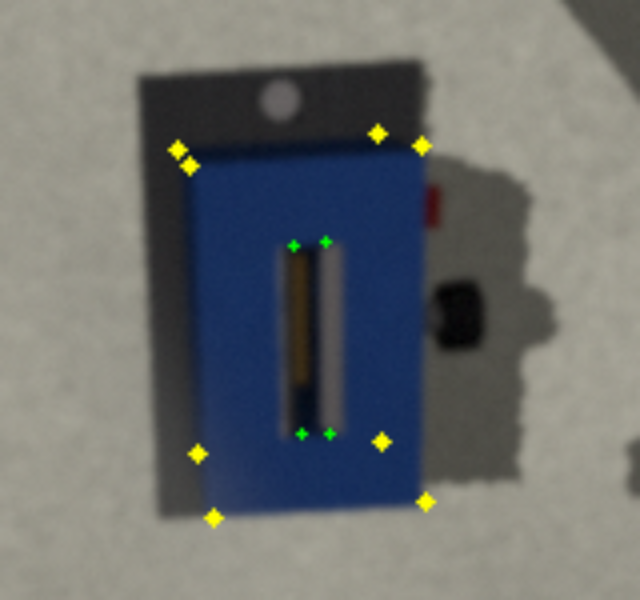

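Run:
```python
from h import *
p=manip.grab_frame("wrist")
def q(c,z=.07): return np.array([ray(p,(u/4+300-.4,v/4+90-.4),z)[:2] for u,v in c])
for n,c in(("face",[(190,158),(425,150),(425,504),(208,516)]),("slot",[(278,247),(343,243),(345,436),(285,440)]),):
    X=q(c); print(n,X.round(4).tolist(),X.mean(0)); 
    for a,b in((0,1),(1,2),(2,3),(3,0)): d=X[b]-X[a]; print(np.hypot(*d).round(4),np.degrees(np.arctan2(d[1],d[0])).round(1))
X=q([(140,76),(422,62),(160,516)],.006); 
for a,b in((0,1),(0,2)): d=X[b]-X[a]; print("plate",np.hypot(*d).round(4),np.degrees(np.arctan2(d[1],d[0])).round(1))
```

```text
face [[0.446, -0.1614], [0.5095, -0.1482], [0.5342, -0.2489], [0.4712, -0.2637]] [ 0.49022061 -0.20553867]
0.0648 11.8
0.1036 -76.2
0.0647 -166.8
0.1053 103.8
slot [[0.4751, -0.1814], [0.4929, -0.1771], [0.506, -0.2323], [0.4889, -0.2365]] [ 0.49072357 -0.20683711]
0.0183 13.4
0.0567 -76.6
0.0176 -166.2
0.0569 104.1
plate 0.0895 12.6
plate 0.1487 -77.0
```

Request:
apply_moves:
  moves:
    - [[0,0,0.22],[45.5,10,-2],-1]
    - [[0,0,0.22],[45.5,10,-2],-1]
    - [[0,0,0.22],[45.5,10,-2],-1]
    - [[0,0,0.22],[45.5,10,-2],-1]
    - [[0,0,0.22],[45.5,10,-2],-1]
    - [[0,0,0.22],[45.5,10,-2],-1]
    - [[0,0,0.22],[45.5,10,-2],-1]
    - [[0,0,0.22],[45.5,10,-2],-1]
    - [[0,0,0.22],[45.5,10,-2],-1]
    - [[0,0,0.22],[45.5,10,-2],-1]
    - [[0,0,0.22],[45.5,10,-2],-1]

```text
time: 3.7
tool_pos: [0.4499, 0.2627, 0.3401]
tool_rot: [-0.0, 0.722, 0.692, -0.0]
contact_force: [-0.3, 0.2, 0.4]
gripper_width: 1.004
grasp_force: 0.0
```

Run:
```python
from h import *
np.set_printoptions(precision=4,suppress=True)
p=manip.grab_frame("wrist"); save(p,"w2.png")
print(manip.state()["tool_pos"])
for l in("rack","scraper","scraper_shoulder","scraper_grip","other_scraper"): print(l,[(w(p,x["location"]),x["score"]) for x in manip.spot_point(p,l)[:2]])
```

```text
[0.45   0.2612 0.3401]
rack [(array([ 0.505 ,  0.2086, -0.0001]), 0.75)]
scraper [(array([0.5071, 0.2599, 0.0209]), 0.61)]
scraper_shoulder [(array([0.5084, 0.2567, 0.0706]), 0.71)]
scraper_grip [(array([0.5123, 0.2562, 0.1351]), 0.82)]
other_scraper [(array([0.5017, 0.1574, 0.0188]), 0.97)]
```

View pics/w2.png

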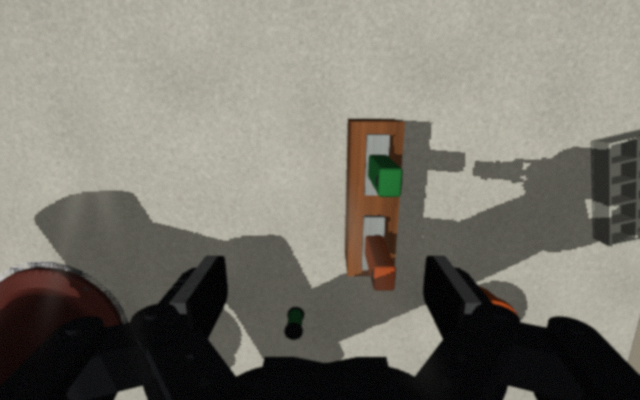

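The wrist view shows the green handle's top at about (388,182) and the orange one at (382,278), and the rack appears nearly aligned with the tool. I fit the green handle box and the rack edges.

```bash
cat >> h.py <<'E'
def green_fit(p,x0,z0=.08,z1=.165):
    s=manip.silhouettes(p,"scraper_grip")[0]["pixels"]; s=cv2.dilate(s.astype(np.uint8),np.ones((9,9)))
    h=cv2.cvtColor(p["image"],cv2.COLOR_RGB2HSV); m=(h[...,0]>45)&(h[...,0]<85)&(h[...,1]>110)&(s>0)
    m=fill(m); return fit(p,m,lambda x,y,a:[box(x,y,a,.022,.028,z0,z1)],x0),m
E
python3 - <<'E'
from h import *
p=manip.grab_frame("wrist")
(v,e),m=green_fit(p,[.509,.258,-.05]); print(v,np.degrees(v[2]),e,m.sum())
im=p["image"].copy()
g=cv2.resize(im[100:300,320:450,::-1],None,fx=4,fy=4)[:600].copy()
for u in proj(p,box(*v,.022,.028,.08,.165)): cv2.circle(g,tuple(int(t) for t in ((u-[320,100]+.5)*4)),2,(0,255,255),-1)
cv2.imwrite("pics/w2b.png",g)
E
```

```text
[0.50934158 0.25786273 0.25891627] 14.834809589700054 130.1451112026256 1049
```

View pics/w2b.png

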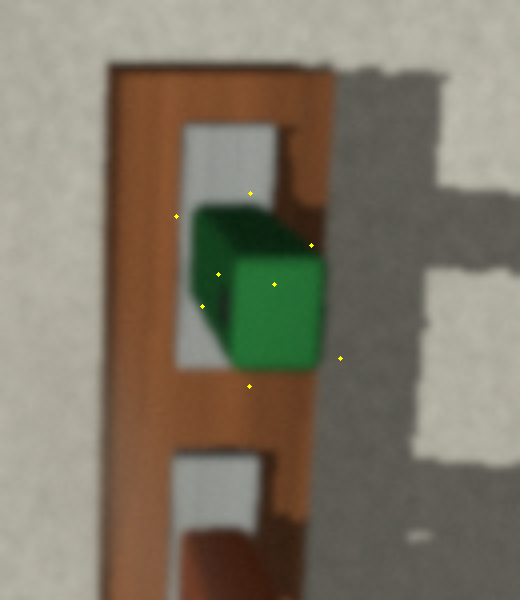

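Run:
```python
from h import *
p=manip.grab_frame("wrist")
def q(n,c,z):
    X=np.array([ray(p,(u/4+320-.4,v/4+100-.4),z)[:2] for u,v in c]); print(n,X.mean(0).round(4))
    for a,b in zip(X,X[1:]): d=b-a; print("  ",np.hypot(*d).round(4),np.degrees(np.arctan2(d[1],d[0])).round(1))
q("htop",[(235,256),(323,256),(321,370),(237,370)],.165)
q("sh left",[(185,125),(176,370)],.08); q("sh far",[(185,125),(276,125)],.08)
q("rack left",[(110,68),(103,600)],.07); q("rack far",[(110,68),(334,72)],.07); q("rack right",[(334,72),(305,600)],.07)
```

```text
htop [0.5092 0.2587]
   0.0201 -2.8
   0.027 -90.1
   0.0196 177.2
sh left [0.4961 0.2587]
   0.0722 -92.9
sh far [0.5109 0.2941]
   0.0259 -2.8
rack left [0.4741 0.2273]
   0.1675 -92.5
rack far [0.51   0.3089]
   0.0646 -3.8
rack right [0.539  0.2236]
   0.1664 -92.2
```

Run:
```python
from h import *
print(go([.5092,.2585,.24],down(87.2)),go([.5092,.2585,.133],down(87.2)))
```

```text
('turn', array([ 0.0003, -0.0001,  0.0004]), 'cm', array([ 0.19,  5.87, 10.05])) ('turn', array([ 0.0003, -0.0001,  0.0004]), 'cm', array([ 0.19,  5.86, 20.75]))
```

Request:
apply_moves:
  moves:
    - [[0,0,0],[0.2,5.9,10],-1]
    - [[0,0,0],[0.2,5.9,10],-1]
    - [[0,0,0],[0.2,5.9,10],-1]
    - [[0,0,0],[0.2,5.9,10],-1]
    - [[0,0,0],[0.2,5.9,13],-1]
    - [[0,0,0],[0.2,5.9,16],-1]
    - [[0,0,0],[0.2,5.9,19],-1]
    - [[0,0,0],[0.2,5.9,20.7],-1]
    - [[0,0,0],[0.2,5.9,20.7],-1]
    - [[0,0,0],[0.2,5.9,20.7],-1]

```text
time: 5.15
tool_pos: [0.5102, 0.26, 0.136]
tool_rot: [0.001, 0.723, 0.69, 0.002]
contact_force: [0.5, 0.4, 0.7]
gripper_width: 1.001
grasp_force: 0.0
```

Run:
```python
from h import *
p=manip.grab_frame("wrist"); save(p,"w3.png"); print(manip.state()["tool_pos"],manip.state()["contact_force"])
```

```text
[0.51067098 0.26014947 0.13652704] [0.58040668 0.07962159 0.45124735]
```

View pics/w3.png

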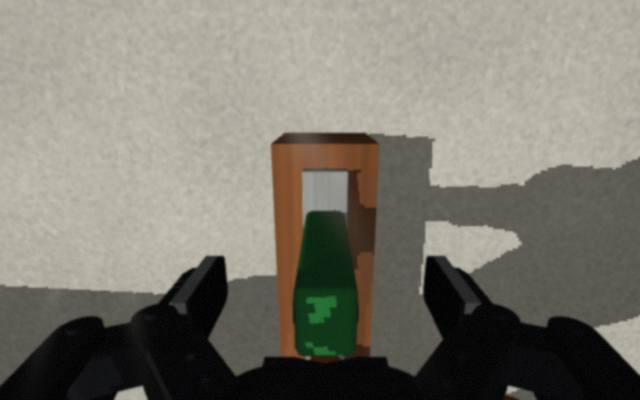

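The green handle is centred between the fingers (handle at column 326, finger middle at about 325). I close the gripper now.

Request:
apply_moves:
  moves:
    - [[0,0,0],[0,0,0],1]
    - [[0,0,0],[0,0,0],1]
    - [[0,0,0],[0,0,0],1]
    - [[0,0,0],[0,0,0],1]
    - [[0,0,0],[0,0,0],1]
    - [[0,0,0],[0,0,0],1]
    - [[0,0,0],[0,0,0],1]
    - [[0,0,0],[0,0,0],1]

```text
time: 6.0
tool_pos: [0.5097, 0.2595, 0.1337]
tool_rot: [0.0, 0.724, 0.69, 0.0]
contact_force: [0.2, 0.0, 2.2]
gripper_width: 0.252
grasp_force: 59.1
```

Run:
```python
from h import *
s=manip.state(); p,r=cur(); print(s); print(r.as_matrix().round(4))
```

```text
{'time': 6.0, 'joint_pos': array([ 3.40863440e-01,  2.52120795e-02,  1.83916923e+00, -1.03817950e-04,
        1.27639929e+00,  3.87969411e-01]), 'joint_vel': array([-0.00125464,  0.00116591,  0.00038882,  0.00188612,  0.00216126,
       -0.00056506]), 'joint_efforts': array([ 2.63293739e-01, -3.44100058e+01, -3.29825377e+01,  1.06700566e-01,
        2.17044884e-01,  1.29049222e-03]), 'tool_pos': array([0.50965007, 0.25947922, 0.13366301]), 'tool_rot': array([2.11269446e-04, 7.23553151e-01, 6.90268549e-01, 3.50272776e-04]), 'contact_force': array([0.20511196, 0.04337901, 2.18435423]), 'ft_torque': array([-0.02649729, -0.19866355, -0.0205569 ]), 'grasp_force': 59.13847804069519, 'gripper_width': 0.2519736955230958}
[[ 4.710e-02  9.989e-01  8.000e-04]
 [ 9.989e-01 -4.710e-02  2.000e-04]
 [ 2.000e-04  8.000e-04 -1.000e+00]]
```

Request:
apply_moves:
  moves:
    - [[0,0,0],[0,0,-1.5],1]
    - [[0,0,0],[0,0,-4],1]
    - [[0,0,0],[0,0,-7],1]
    - [[0,0,0],[0,0,-10],1]
    - [[0,0,0],[0,0,-13],1]
    - [[0,0,0],[0,0,-16],1]
    - [[0,0,0],[0,0,-18],1]
    - [[0,0,0],[0,0,-18],1]
    - [[0,0,0],[0,0,-18],1]

```text
time: 6.9
tool_pos: [0.509, 0.2594, 0.3131]
tool_rot: [-0.0, 0.723, 0.69, -0.0]
contact_force: [0.2, 0.1, -1.4]
gripper_width: 0.252
grasp_force: 59.7
```

Run:
```python
from h import *
s=manip.state(); print(s["tool_pos"],s["contact_force"],s["gripper_width"],s["grasp_force"])
print(go([.4907,-.2062,.305],down(103.3)),go([.4907,-.2062,.225],down(103.3)))
```

```text
[0.50896681 0.25938993 0.31311286] [ 0.15301539  0.09496574 -1.35135726] 0.25246998550112787 59.72922742366791
('turn', array([-0.0004,  0.    , -0.279 ]), 'cm', array([-46.59,   0.36,   0.81])) ('turn', array([-0.0004,  0.    , -0.279 ]), 'cm', array([-46.59,   0.36,   8.81]))
```

Request:
apply_moves:
  moves:
    - [[0,0,-0.05],[-3,0,0.8],1]
    - [[0,0,-0.1],[-7,0.1,0.8],1]
    - [[0,0,-0.15],[-12,0.1,0.8],1]
    - [[0,0,-0.2],[-17,0.2,0.8],1]
    - [[0,0,-0.25],[-22,0.3,0.8],1]
    - [[0,0,-0.279],[-27,0.4,0.8],1]
    - [[0,0,-0.279],[-32,0.4,0.8],1]
    - [[0,0,-0.279],[-37,0.4,0.8],1]
    - [[0,0,-0.279],[-41,0.4,0.8],1]
    - [[0,0,-0.279],[-44.6,0.4,0.8],1]
    - [[0,0,-0.279],[-46.6,0.4,1],1]
    - [[0,0,-0.279],[-46.6,0.4,3],1]
    - [[0,0,-0.279],[-46.6,0.4,6],1]
    - [[0,0,-0.279],[-46.6,0.4,8],1]
    - [[0,0,-0.279],[-46.6,0.4,8.8],1]
    - [[0,0,-0.279],[-46.6,0.4,8.8],1]
    - [[0,0,-0.279],[-46.6,0.4,8.8],1]
    - [[0,0,-0.279],[-46.6,0.4,8.8],1]

```text
time: 8.7
tool_pos: [0.492, -0.2065, 0.2268]
tool_rot: [0.001, 0.62, 0.784, 0.0]
contact_force: [-0.9, -0.0, -0.5]
gripper_width: 0.253
grasp_force: 59.5
```

Run:
```python
from h import *
np.set_printoptions(precision=4,suppress=True)
s=manip.state(); print(s["tool_pos"],s["contact_force"],s["gripper_width"])
P,r=cur(); print(r.as_matrix())
ims=[]
for c in("wrist","scene"):
    p=manip.grab_frame(c)
    for l in("scraper","scraper_shoulder","slot_mouth"): print(c,l,[(w(p,x["location"]),x["score"]) for x in manip.spot_point(p,l)[:1]])
    ims.append(p["image"][:,:,::-1])
a=cv2.resize(ims[0][100:380,220:440],None,fx=2,fy=2)
b=cv2.resize(ims[1][20:190,240:340],None,fx=3.3,fy=560/170)
cv2.imwrite("pics/w4.png",np.hstack([a,b[:560]])[:,:800])
```

```text
[ 0.492  -0.2065  0.2268] [-0.9015 -0.0346 -0.4676] 0.2528915796401852
[[-0.2301  0.9732  0.002 ]
 [ 0.9732  0.2301 -0.0012]
 [-0.0016  0.0016 -1.    ]]
wrist scraper [(array([ 0.4875, -0.2079,  0.1108]), 0.66)]
wrist scraper_shoulder [(array([ 0.4937, -0.2083,  0.1643]), 0.71)]
wrist slot_mouth [(array([ 0.4893, -0.2096,  0.0007]), 0.36)]
scene scraper [(array([ 0.4955, -0.207 ,  0.1129]), 0.88)]
scene scraper_shoulder [(array([ 0.4913, -0.2095,  0.1612]), 0.97)]
scene slot_mouth [(array([ 0.4914, -0.2054,  0.0685]), 0.85)]
```

View pics/w4.png

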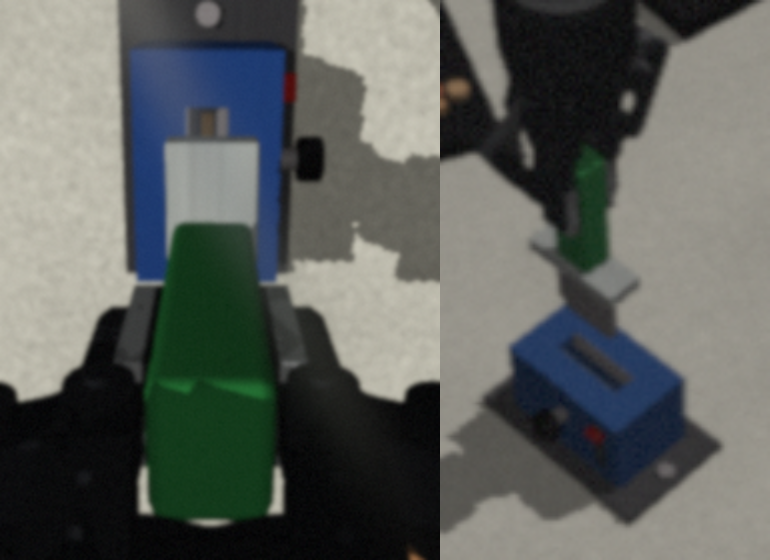

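The wrist crop shows the shoulder centred over the slot (columns 212 and 208, consistent with the perspective). In the scene crop the blade hangs upright above the slot. I check the offsets along the slot with rays.

Run:
```python
from h import *
np.set_printoptions(precision=4,suppress=True)
p=manip.grab_frame("wrist"); s=manip.state(); P=s["tool_pos"]; print(P)
a=np.radians(13.3); X=np.array([np.cos(a),np.sin(a)]); Y=np.array([-np.sin(a),np.cos(a)])
B=np.array([.4907,-.2062]); zs=P[2]-.1137+.06
f=lambda u,v,z:ray(p,(220+u/2-.25,100+v/2-.25),z)[:2]-B
for n,u,v,z in(("sh L far",165,139,zs),("sh R far",258,139,zs),("slot L far",188,108,.07),("slot R far",229,108,.07),("slot R low",229,135,.07),("face L far",131,46,.07),("face R far",285,48,.07)):
    d=f(u,v,z); print(n,"x",(d@X*1000).round(1),"y",(d@Y*1000).round(1))
d=P[:2]-B; print("tcp",d@X*1000,d@Y*1000)
print(go([.4907,-.2062,P[2]],down(103.3)))
```

```text
[ 0.4914 -0.2063  0.2254]
sh L far x -12.6 y 35.2
sh R far x 12.9 y 35.2
slot L far x -9.7 y 27.9
slot R far x 7.7 y 27.9
slot R low x 7.8 y 16.3
face L far x -32.9 y 53.5
face R far x 30.5 y 52.7
tcp 0.714923950796667 -0.23043596501839328
('turn', array([ 0.0002,  0.0002, -0.0001]), 'cm', array([ 0.02, -0.07, -0.  ]))
```

Request:
apply_moves:
  moves:
    - [[0,0,0],[0.07,-0.06,0],1]
    - [[0,0,0],[0.07,-0.06,1.5],1]
    - [[0,0,0],[0.07,-0.06,3],1]
    - [[0,0,0],[0.07,-0.06,4],1]
    - [[0,0,0],[0.07,-0.06,4.4],1]
    - [[0,0,0],[0.07,-0.06,4.8],1]
    - [[0,0,0],[0.07,-0.06,4.8],1]
    - [[0,0,0],[0.07,-0.06,4.8],1]
    - [[0,0,0],[0.07,-0.06,4.8],1]

```text
time: 10.05
tool_pos: [0.4911, -0.2059, 0.178]
tool_rot: [0.001, 0.621, 0.784, 0.0]
contact_force: [-0.6, 0.5, -0.7]
gripper_width: 0.249
grasp_force: 59.6
```

Run:
```python
from h import *
np.set_printoptions(precision=4,suppress=True)
p=manip.grab_frame("wrist"); q=manip.grab_frame("scene"); s=manip.state(); print(s["tool_pos"],s["contact_force"],s["ft_torque"])
a=cv2.resize(p["image"][100:380,220:440,::-1],None,fx=2,fy=2)
b=cv2.resize(q["image"][60:190,240:340,::-1],None,fx=3.6,fy=560/130)
cv2.imwrite("pics/w5.png",np.hstack([a,b[:560]])[:,:800])
```

```text
[ 0.491  -0.2059  0.1779] [-0.0211 -0.5053 -2.2066] [-0.022   0.0184 -0.0169]
```

View pics/w5.png

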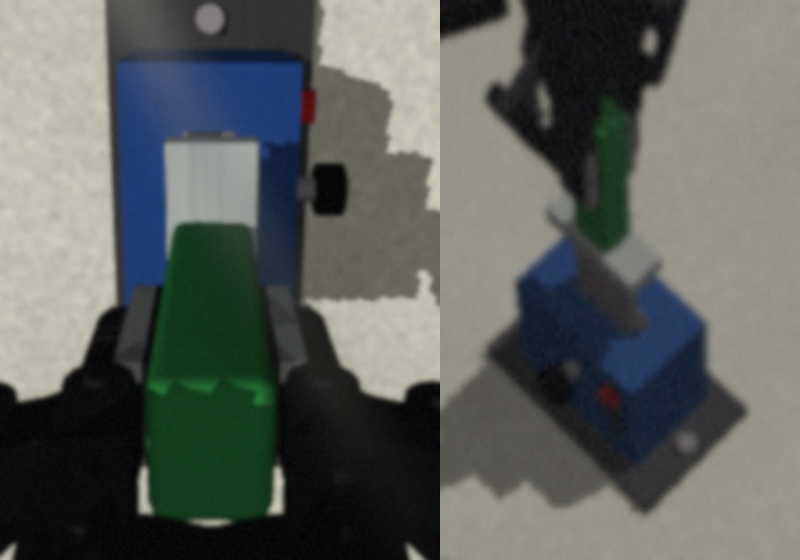

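The blade tip is inside the mouth with no contact force, and shoulder and slot are still aligned (columns 211 and 208). I descend slowly to just above the plunger.

Request:
apply_moves:
  moves:
    - [[0,0,0],[0,0,0.3],1]
    - [[0,0,0],[0,0,0.6],1]
    - [[0,0,0],[0,0,0.9],1]
    - [[0,0,0],[0,0,1.2],1]
    - [[0,0,0],[0,0,1.5],1]
    - [[0,0,0],[0,0,1.8],1]
    - [[0,0,0],[0,0,2.0],1]
    - [[0,0,0],[0,0,2.0],1]
    - [[0,0,0],[0,0,2.0],1]

```text
time: 11.05
tool_pos: [0.4907, -0.2057, 0.1573]
tool_rot: [0.0, 0.62, 0.784, -0.0]
contact_force: [-0.7, -0.1, -1.5]
gripper_width: 0.251
grasp_force: 59.6
```

Run:
```python
from h import *
np.set_printoptions(precision=4,suppress=True)
s=manip.state(); print(s["tool_pos"],s["contact_force"],s["ft_torque"],s["gripper_width"])
```

```text
[ 0.4907 -0.2057  0.1573] [-0.6816 -0.0691 -1.5486] [-0.0022  0.0248 -0.0221] 0.2507187046126737
```

Request:
apply_moves:
  moves:
    - [[0,0,0],[0,0,0.4],1]
    - [[0,0,0],[0,0,0.8],1]
    - [[0,0,0],[0,0,1.2],1]
    - [[0,0,0],[0,0,1.5],1]
    - [[0,0,0],[0,0,1.8],1]
    - [[0,0,0],[0,0,2.1],1]
    - [[0,0,0],[0,0,2.1],1]
    - [[0,0,0],[0,0,2.1],1]

```text
time: 11.85
tool_pos: [0.4912, -0.2061, 0.1373]
tool_rot: [0.001, 0.621, 0.784, 0.0]
contact_force: [-0.8, 0.4, 7.4]
gripper_width: 0.246
grasp_force: 60.6
```

Run:
```python
from h import *
np.set_printoptions(precision=4,suppress=True)
s=manip.state(); print(s["tool_pos"],s["contact_force"],s["ft_torque"],s["gripper_width"])
```

```text
[ 0.4912 -0.2061  0.1373] [-0.7882  0.4164  7.3926] [0.1535 0.1482 0.0017] 0.24636350042748006
```

Request:
apply_moves:
  moves:
    - [[0,0,0],[0,0,0.15],1]
    - [[0,0,0],[0,0,0.3],1]
    - [[0,0,0],[0,0,0.4],1]
    - [[0,0,0],[0,0,0.4],1]
    - [[0,0,0],[0,0,0.4],1]

```text
time: 12.35
tool_pos: [0.4913, -0.2061, 0.1336]
tool_rot: [0.001, 0.62, 0.784, 0.0]
contact_force: [-1.2, 0.4, 6.2]
gripper_width: 0.251
grasp_force: 60.8
```

Request:
apply_moves:
  moves:
    - [[0,0,0],[0,0,0.1],1]
    - [[0,0,0],[0,0,0.1],1]
    - [[0,0,0],[0,0,0.1],1]

```text
time: 12.65
tool_pos: [0.4914, -0.2061, 0.1336]
tool_rot: [0.001, 0.62, 0.784, 0.0]
contact_force: [-3.5, 1.7, 12.8]
gripper_width: 0.252
grasp_force: 61.4
```

Request:
apply_moves:
  moves:
    - [[0,0,0],[0,0,0.1],1]
    - [[0,0,0],[0,0,0.1],1]
    - [[0,0,0],[0,0,0.1],1]
    - [[0,0,0],[0,0,0.1],1]
    - [[0,0,0],[0,0,0.1],1]

```text
time: 13.15
tool_pos: [0.4915, -0.2061, 0.1336]
tool_rot: [0.001, 0.62, 0.784, -0.0]
contact_force: [-5.1, 2.8, 16.1]
gripper_width: 0.253
grasp_force: 62.0
```

Run:
```python
from h import *
np.set_printoptions(precision=4,suppress=True)
p=manip.grab_frame("wrist"); q=manip.grab_frame("scene"); s=manip.state(); print(s["tool_pos"],s["contact_force"],s["ft_torque"],s["grasp_force"]); print(cur()[1].as_matrix())
a=cv2.resize(p["image"][100:380,220:440,::-1],None,fx=2,fy=2)
b=cv2.resize(q["image"][60:190,240:340,::-1],None,fx=3.6,fy=560/130)
cv2.imwrite("pics/w6.png",np.hstack([a,b[:560]])[:,:800])
```

```text
[ 0.4915 -0.2062  0.1335] [-4.6442  2.5398 16.3822] [ 0.5907  1.1444 -0.0463] 62.02631592750549
[[-0.2301  0.9732  0.0011]
 [ 0.9732  0.2301 -0.001 ]
 [-0.0012  0.0009 -1.    ]]
```

View pics/w6.png

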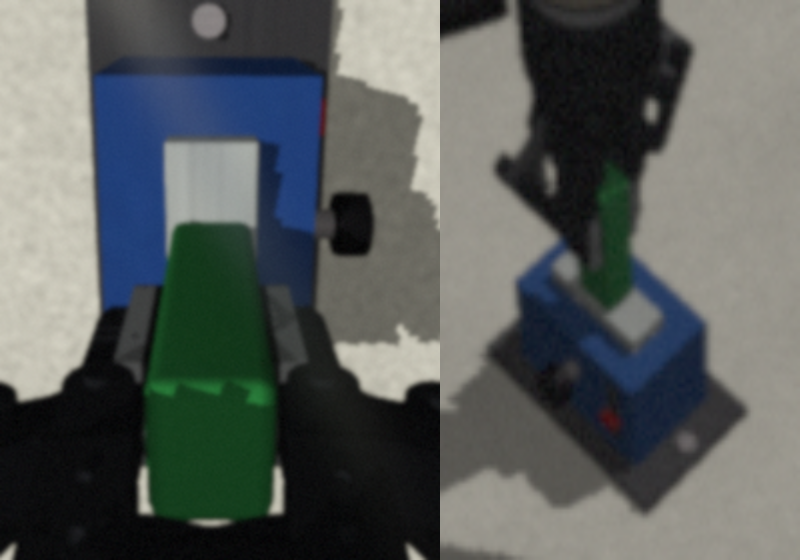

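Request:
apply_moves:
  moves:
    - [[0,0,0],[0,0,0.1],1]
    - [[0,0,0],[0,0,0.1],1]
    - [[0,0,0],[0,0,0.1],1]
    - [[0,0,0],[0,0,0.1],1]
    - [[0,0,0],[0,0,0.1],1]
    - [[0,0,0],[0,0,0.1],1]

```text
time: 13.85
tool_pos: [0.4916, -0.2062, 0.1335]
tool_rot: [0.001, 0.62, 0.784, -0.0]
contact_force: [-6.5, 4.0, 21.0]
gripper_width: 0.253
grasp_force: 62.6
```

Run:
```python
from h import *
s=manip.state(); print(s["tool_pos"],s["contact_force"],s["grasp_force"]); print(manip.job_done())
```

```text
[ 0.49160269 -0.20617211  0.13353151] [-6.49435213  4.02266198 20.99628801] 62.63022065162659
the job is handed in; nothing more can be done
None
```

The green scraper is in the blue block's slot with its shoulder down on the block's top, and the arm is still gripping and pressing it home at about 21 N; I handed the job in at about 14 s, with no verdict returned.

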